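# Set the chocolate warmer's thermostat wheel and start it

### The job

Set the chocolate warmer on the table and start it: with a fingertip on top of its black knurled wheel, roll the wheel away from you, one click, so that it rests in the click where the white index line stands at the long tick marks at the very top. Then push the round start button beside it fully down and let it spring back. Only touch the wheel and the button: pick nothing up, and leave the dish on the warmer and the things lying about where they are.

Things in the scene. Friction and masses are not known exactly. Their poses are not given: they have to be found in the camera images.
- warmer: chocolate warmer fixed to the table: steel case 170 mm deep (x), 280 mm wide (y), top face 72 mm above the table. Origin at the centre of its underside; x points to its back (away from the robot), y to its left. On top: a round warming plate at the left, the thermostat wheel right of the middle, the start button near the right front corner.
- wheel_top (a point): highest point of the thermostat wheel, not pressed, 97 mm above the table, midway across its width; fixed to the case, with its axes. The wheel: black knurled rubber, 90 mm across, 34 mm wide, upright in a slot between two cheeks (8.5 mm above the case top); its axle lies along y, 45 mm below this point; it stands 25 mm above the case top. Dragging its top 1 mm turns it 0.022 rad.
- index (a point): middle of the wheel's white index line, on the tread; it turns with the wheel. The wheel rests in three clicks: at the start the line leans to the robot side, 36 degrees (26 mm along x) from the top; one click on it stands at the very top (at wheel_top, at the long ticks); one more and it leans 36 degrees to the back.
- wheel: the thermostat wheel itself; origin on its axle. Let go between two clicks, it goes on or back to the nearer one by itself; about 1 N along the tread passes a click. Rolled one click too far, it must be rolled all the way back to the start click and forward again.
- cradle (a joint): how far the wheel, on its sprung axle, is pressed straight down, m: 0 to 0.006. It gives way at about 2 N, then 1.4 N per mm; pressing it a few mm lets a fingertip grip the tread and roll it.
- button_top (a point): centre of the top face of the start button when it is not pressed: round black button, 26 mm across, in a 42 mm collar, 94 mm above the table; it goes straight down and springs back
- button (a joint): travel of the start button, m: 0 up, 0.006 fully down (5 N)
- dish: shallow white rounded dish, 98x113x31 mm, loose on the warming plate; origin at the centre of its underside
- tin_a: round lidded cocoa tin, 64 mm across and high, the one farther from the robot's middle at the left; origin at the centre of its underside
- tin_b: second round lidded cocoa tin, 64 mm across and high, left of the wooden chest; origin at the centre of its underside
- wafer_pack: flat pack of wafers, 46x96x22 mm, lying to the right; origin at the centre of its underside
- scoop: steel sweet scoop, 167 mm long, lying to the right; origin under its middle
- spool: ribbon spool, 53 mm across, 22 mm high, lying to the right; origin at the centre of its underside
- bar: wrapped chocolate bar, 27x92x9 mm, lying to the left; origin at the centre of its underside
There are look-alikes about, which are no part of the job. What is shaped like the dish but red is not meant.

How it is judged:
By the outcome, as a careful person would: the job done as asked, in the order asked, and still so for the second after the job is handed in, with the robot touching nothing.
It also fails if it takes over 45 s, if anything falls off the work surface, if the arm or the gripper's body presses on something with over 40 N, if the wrist force passes 120 N, or if a joint passes its speed limit or range.

### The arm

A 7-joint arm with a two-finger parallel gripper is mounted at the origin on a cart in front of the work surface, level with it; the furniture and walls round the work are solid. World frame = base frame: x ahead of the robot, y to its left, z up, the work surface at z = 0. Lengths are in m, angles in rad, forces in N, time in s.
With the tool pointing down it reaches from about 0.425 to 0.875 m from the base axis. Payload 8.4 kg.
Tool frame: the origin (TCP) lies midway between the tips of the shut fingers; the grasp point (between the pads) lies 19 mm behind it; z points along the fingers, y is the line along which they close (so a half turn about z gives the same grasp; the last joint's range is limited). The gripper opens to 87 mm and grips with 3 to 60 N. Pads are 19 mm wide; open, the fingers measure 117 mm over their backs; the gripper's body (75 mm by 190 mm) begins 51 mm behind the grasp point.
Start: joints at [1.114, 0.333, 0.04, 1.465, -0.013, 1.343, -0.059], TCP at [0.228, -0.609, 0.223] pointing down, gripper open.
Joint ranges: [-2.58, 2.58], [-0.38, 2.09], [-1.3, 1.39], [0.25, 2.4], [-1.5, 4.64], [0.08, 2.09], [-2.65, 2.65]. Speed limits (rad/s): [2.22, 2.22, 2.79, 2.79, 3.14, 3.14, 3.14].

### API

Orientations are given as a unit quaternion [x, y, z, w].
In Python, from bench import robot gives the robot as it stands. The module is installed in compiled form; this text tells all that it offers.
- The arm moves only by the tool send_rows, never from a script. Its argument "series" is a list of rows, each a list of 2 entries, a list of its own where there are three numbers: the shift along the tool's x, y, z each as a share of 0.15 m, from -1 to 1, then the turn, a rotation vector about the tool's x, y, z each as a share of 0.1 rad, from -1 to 1. In form: [[[dx, dy, dz], [wx, wy, wz]], ...]. A call has exactly 5 rows; each row shifts and turns the commanded pose from where the row before left it, along the tool's axes as they then stand; what a row does not reach is not made up. A row lasts 1/8 s, in which the tool goes at most 62.5 mm and 10.7 degrees, less where a joint would pass 70% of its speed; a pose out of reach is approached as far as the arm can. A call with a number of a shift or a turn outside -1 to 1 is refused whole. A call with a gripper value outside its range is refused whole. "grip" is the opening, from 0 (shut) to 1 (fully open), set as the call begins (left out, the last holds). The fingers move at their own pace and stop on an object; "force" is the grip in N (left out, the last holds). Time passes only in rows, so rows that do not move let the fingers close, or fill a call up. It gives the time, the measured TCP pose, the force, the opening and the grip force at its end, in the units of the state.
- robot.get_state(): the state, without advancing time (a new reading comes with each control period).
- robot.grab_frame(name): name is "side" or "top"; returns (picture, depth): 400x640x3 uint8, red, green, blue; 400x640 float32, m along the optical axis (not along the pixel's ray), 0 where there is no reading.
- robot.camera_params(name): a dict with "K" (3x3 intrinsics, pixels), "dist" ([k1, k2, p1, p2, k3] as OpenCV has them; the pictures are not rectified), "view" (4x4, takes a point from world to camera coordinates). Camera axes: x right, y down, z forward; pixel columns grow to the right and rows downward; lengths in m; the calibration is good to about 2 mm. A picture is of the moment at which its call begins. camera_params takes no time and is no camera call.
- robot.hand_in(): hands the job in; it is judged then, once.
The state is a dict: "time": time; "joints": joint angles; "dq": joint speeds; "joint_torque": joint torques, N m; "position": TCP position; "ee_rot": TCP orientation; "force": force on the tool from outside, world axes, zero at the start; "wrist_torque": the same for the moment, N m; "opening": opening from 0.0 (shut) to 1.0 (fully open); "grip_force": force on a finger pad.
Only numpy, scipy, OpenCV 4.12 (cv2) and the standard library are available. Lean on these libraries where they do the work, as an engineer would, in place of code of your own. Each camera call takes 0.05 s, during which the arm holds its last target. There are 200 camera calls.

## Working session

There is one attempt and no reset: what is moved stays moved. The work goes in short steps, Python scripts to look and compute and a tool call to move; the robot and the scene stay as the last step left them, time stands still between calls to the robot, and variables do not carry over. Pictures are saved under pics/ and viewed, at most 10 in all, crops included, and the job is handed in when it is done.

Besides the shell and the picture viewer there is one more tool, called after "Request:" by a JSON object that holds its "method" and its "body", one argument or row to a line. send_rows: Moves the arm, as the interface text tells. Shift numbers are shares of 0.15 m and turn numbers shares of 0.1 rad, none past 1 either way. Its arguments: {"type":"object","properties":{"series":{"type":"array"},"grip":{"type":"number"},"force":{"type":"number"}},"required":["series"]}

```bash
mkdir -p pics
cat > h.py <<'E'
import numpy as np, cv2
from bench import robot
def snap(n,f):
    p,d=robot.grab_frame(n); cv2.imwrite('pics/%s.png'%f,p[:,:,::-1]); np.savez('pics/%s.npz'%f,p=p,d=d); return p,d
def ray(n,u,v):
    c=robot.camera_params(n); K=np.array(c['K']);V=np.array(c['view'])
    q=cv2.undistortPoints(np.array([[[u,v]]],float),K,np.array(c['dist']))[0,0]
    R,t=V[:3,:3],V[:3,3]; return -R.T@t, R.T@np.array([q[0],q[1],1])
def onz(n,u,v,z):
    o,d=ray(n,u,v); return o+d*(z-o[2])/d[2]
def cloud(n,d):
    c=robot.camera_params(n); K=np.array(c['K']);V=np.array(c['view'])
    v,u=np.mgrid[0:400,0:640]; q=cv2.undistortPoints(np.stack([u,v],-1).reshape(-1,1,2).astype(float),K,np.array(c['dist']))[:,0]
    P=np.c_[q,np.ones(len(q))]*d.reshape(-1,1); return ((P-V[:3,3])@V[:3,:3]).reshape(400,640,3)
def proj(n,P):
    c=robot.camera_params(n); V=np.array(c['view']); 
    return cv2.projectPoints(np.array(P,float).reshape(-1,1,3),cv2.Rodrigues(V[:3,:3])[0],V[:3,3],np.array(c['K']),np.array(c['dist']))[0][:,0]
E
python3 - <<'E'
from h import *
snap('top','t0');snap('side','s0'); s=robot.get_state(); print(s['position'],s['ee_rot'],s['opening'],s['time'])
E
```

```text
[ 0.22746882 -0.60844921  0.22174777] [ 9.84039460e-01  1.77948898e-01 -1.77450683e-04 -7.06030761e-04] 1.0006268964834197 0.1
```

View pics/t0.png

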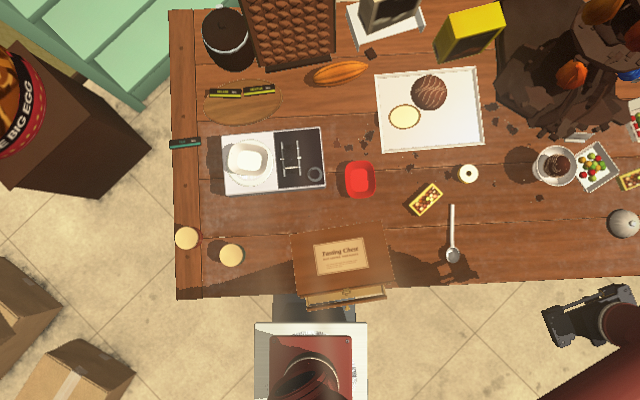

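View pics/s0.png

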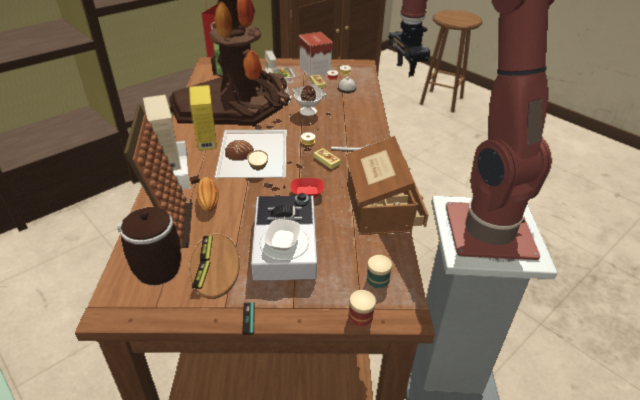

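The top view shows the warmer spanning about (222–325, 128–194), with its wheel at about (290,155), its button at about (315,174) and the chest in front. The side view shows the wheel at about (283,211) and the button at about (302,199).

Run:
```python
from h import *
z=np.load('pics/t0.npz');p,d=z['p'],z['d'];C=cloud('top',d)
m=(abs(C[...,2]-.072)<.006);m[:120]=0;m[200:]=0;m[:,:215]=0;m[:,335:]=0
m=cv2.morphologyEx(m.astype(np.uint8),cv2.MORPH_OPEN,np.ones((3,3)))
pts=C[m>0][:,:2]; r=cv2.minAreaRect(pts.astype(np.float32)*1000);print(r,cv2.boxPoints(r))
for c in [(222,136),(323,128),(327,186),(225,194)]: print(c,onz('top',*c,.072))
for c in [(315,174),(291,155)]: print(c,C[c[1],c[0]],onz('top',*c,.094))
cr=C[225:310,285:400].reshape(-1,3); print('chest',np.percentile(cr[:,2],[5,50,99]),cr[cr[:,2]>.08].min(0),cr[cr[:,2]>.08].max(0))
big=cv2.resize(p[120:200,215:335,::-1],None,fx=6,fy=6,interpolation=cv2.INTER_CUBIC)
z=np.load('pics/s0.npz');p=z['p']
b2=cv2.resize(p[180:290,240:330,::-1],None,fx=5,fy=5,interpolation=cv2.INTER_CUBIC)
cv2.imwrite('pics/c1.png',big);cv2.imwrite('pics/c2.png',b2)
```

```text
((602.4970703125, 103.13655853271484), (169.96286010742188, 278.9421081542969), 5.390166759490967) [[504.78986  234.00793 ]
 [530.993    -43.700706]
 [700.2043   -27.734818]
 [674.00116  249.97382 ]]
(222, 136) [0.67157135 0.24321624 0.072     ]
(323, 128) [ 0.69405171 -0.03654427  0.072     ]
(327, 186) [ 0.53235935 -0.04741219  0.072     ]
(225, 194) [0.51033764 0.23234261 0.072     ]
(315, 174) [ 0.5627567  -0.01463617  0.09369319] [ 0.56271709 -0.01463903  0.094     ]
(291, 155) [0.61462262 0.0505131  0.0941849 ] [0.61465413 0.05052442 0.094     ]
chest [-0.79476994  0.14181166  0.1896018 ] [ 0.23384842 -0.21221168  0.09959577] [0.42438817 0.05279473 1.34984261]
```

View pics/c1.png

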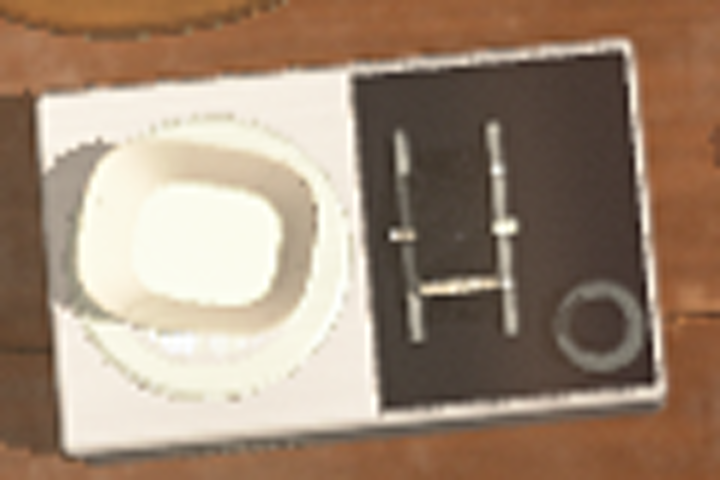

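View pics/c2.png

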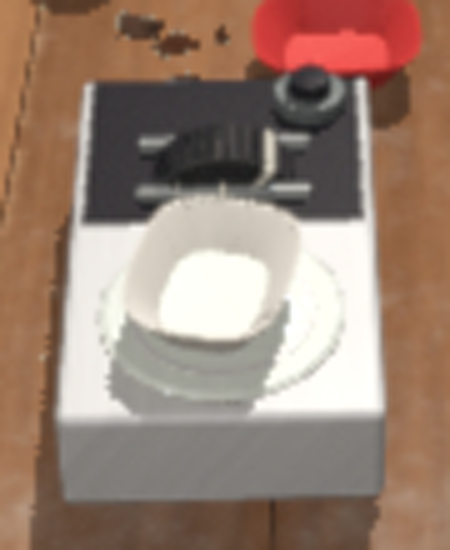

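The warmer is yawed about 5.4°. In the crop the long ticks are at (402,235) and (506,227), the index line is at about (460,285) on the robot side, and the button is at (599,325).

```bash
cat >> h.py <<'E'
from scipy.spatial.transform import Rotation as Ro
def go(P):
    s=robot.get_state();R=Ro.from_quat(s['ee_rot']); d=R.inv().apply(np.array(P)-s['position'])
    x=R.as_matrix()[:,0]
    print('pos',s['position'].round(4),'yaw',np.arctan2(x[1],x[0]).round(4),'rotdown',R.as_matrix()[:,2].round(4),'F',np.round(s['force'],1),'t',s['time'],'| to go m',d.round(4),'share',(d/.15).round(3))
E
python3 - <<'E'
from h import *
a=np.radians(5.39);ex=np.array([np.cos(a),np.sin(a)]);ey=np.array([-ex[1],ex[0]]);c=np.array([.6025,.1031])
def f(u): return lambda: 0
t1=onz('top',281.6,158.75,.0805);t2=onz('top',298.9,157.4,.0805);w=(t1+t2)/2
b=onz('top',314.4,173.75,.088)
print('ticks',t1,t2,'wheel',w,'local',ex@(w[:2]-c),ey@(w[:2]-c)); print('button',b,'local',ex@(b[:2]-c),ey@(b[:2]-c))
i=onz('top',215+(460-2.5)/6,120+(285-2.5)/6,.0885);print('index',i,'from wheel',ex@(i-w)[:2],ey@(i-w)[:2])
# side check
for n,(u,v),h in [('btn',(309,80),.094),('index',(268,155),.0885),('btncollar',(310,97),.085)]:
    q=onz('side',240+(u-2)/5,180+(v-2)/5,h);print(n,q)
C=cloud('top',np.load('pics/t0.npz')['d']);k=(C[...,2]>.12)&(C[...,0]>.3)&(C[...,0]<.8)&(C[...,1]<.2)&(C[...,1]>-.9)
P=C[k]
for y in np.arange(-.9,.2,.1):
    q=P[(P[:,1]>=y)&(P[:,1]<y+.1)]
    if len(q):print(round(y,1),q.min(0).round(2),q.max(0).round(2))
go([.45,-.45,.25])
E
```

```text
ticks [0.60657237 0.07706932 0.0805    ] [0.61030375 0.02965902 0.0805    ] wheel [0.60843806 0.05336417 0.0805    ] local 0.0012398869391691 -0.05007370542015011
button [ 0.5641763  -0.01295187  0.088     ] local -0.04905553050674928 -0.11193881068780147
index [0.58238383 0.05002499 0.0885    ] from wheel -0.026252691356595716 -0.0008770241803604814
btn [ 0.5627346  -0.00914105  0.094     ]
index [0.58127778 0.05350377 0.0885    ]
btncollar [ 0.56181839 -0.00450211  0.085     ]
-0.8 [ 0.75 -0.79  0.12] [ 0.8  -0.7   0.38]
-0.7 [ 0.59 -0.7   0.12] [ 0.8  -0.62  0.31]
-0.3 [ 0.3  -0.21  0.16] [ 0.35 -0.2   0.19]
-0.2 [ 0.3  -0.2   0.12] [ 0.44 -0.1   0.19]
-0.1 [ 0.3  -0.1   0.12] [ 0.42 -0.    1.35]
-0.0 [0.3  0.   0.12] [0.41 0.05 0.17]
pos [ 0.2275 -0.6084  0.2217] yaw 0.3578 rotdown [-6.0e-04  1.3e-03 -1.0e+00] F [-0.2 -0.2  0.4] t 0.1 | to go m [ 0.2639 -0.0705 -0.0282] share [ 1.76  -0.47  -0.188]
```

Request:
{"method": "send_rows", "body": {
  "series": [
    [[0.35,-0.09,-0.08],[0,0,0]],
    [[0.35,-0.09,-0.08],[0,0,0]],
    [[0.35,-0.09,-0.04],[0,0,0]],
    [[0.35,-0.09,0],[0,0,0.0]],
    [[0.35,-0.09,0],[0,0,0.0]]
  ],
  "grip": 0,
  "force": 20
}}

```text
time: 0.72
position: [0.451, -0.4524, 0.2523]
ee_rot: [0.984, 0.178, -0.0, -0.0]
force: [0.2, -0.2, 1.2]
opening: 0.517
grip_force: 0.0
```

Request:
{"method": "send_rows", "body": {
  "series": [
    [[0,0,0],[0,0,0.53]],
    [[0,0,0],[0,0,0.53]],
    [[0,0,0],[0,0,0.53]],
    [[0,0,0],[0,0,0.53]],
    [[0,0,0],[0,0,0.53]]
  ]
}}

```text
time: 1.35
position: [0.4497, -0.4535, 0.252]
ee_rot: [0.999, 0.046, -0.0, -0.0]
force: [-0.3, 1.1, 0.0]
opening: 0.02
grip_force: 0.0
```

```bash
python3 -c "
from h import *
go([.6,.0,.25])"
```

```text
pos [ 0.4497 -0.4535  0.252 ] yaw 0.091 rotdown [-7.e-04  7.e-04 -1.e+00] F [-0.3  1.1  0. ] t 1.35 | to go m [ 0.1909 -0.4379  0.0022] share [ 1.273 -2.92   0.015]
```

Request:
{"method": "send_rows", "body": {
  "series": [
    [[0.16,-0.29,0],[0,0,0]],
    [[0.16,-0.29,0],[0,0,0]],
    [[0.16,-0.29,0],[0,0,0]],
    [[0.16,-0.29,0],[0,0,0]],
    [[0.16,-0.29,0],[0,0,0]]
  ]
}}

```text
time: 1.98
position: [0.5495, -0.2244, 0.2523]
ee_rot: [0.999, 0.046, -0.0, -0.0]
force: [-0.3, -0.1, 0.6]
opening: 0.004
grip_force: 0.0
```

Request:
{"method": "send_rows", "body": {
  "series": [
    [[0.1,-0.29,0],[0,0,0]],
    [[0.1,-0.29,0],[0,0,0]],
    [[0.1,-0.29,0],[0,0,0]],
    [[0.1,-0.29,0],[0,0,0]],
    [[0.1,-0.29,0],[0,0,0]]
  ]
}}

```text
time: 2.6
position: [0.6037, -0.0011, 0.2522]
ee_rot: [0.999, 0.046, -0.0, 0.0]
force: [0.9, -0.8, -0.4]
opening: 0.005
grip_force: 0.0
```

```bash
python3 -c "
from h import *
w=np.array([.6084,.0534]);ex=np.array([.9956,.0939])
go([*(w-.012*ex),.125])"
```

```text
pos [ 0.6037 -0.0011  0.2522] yaw 0.0926 rotdown [-6.e-04 -1.e-04 -1.e+00] F [ 0.9 -0.8 -0.4] t 2.6 | to go m [-0.0022 -0.0538  0.1272] share [-0.015 -0.359  0.848]
```

Request:
{"method": "send_rows", "body": {
  "series": [
    [[-0.03,-0.18,0],[0,0,0]],
    [[0,-0.18,0.2],[0,0,0]],
    [[0,0,0.3],[0,0,0]],
    [[0,0,0.25],[0,0,0]],
    [[0,0,0.1],[0,0,0]]
  ]
}}

```text
time: 3.22
position: [0.5927, 0.0506, 0.1226]
ee_rot: [0.999, 0.046, -0.002, 0.0]
force: [0.3, -0.6, 0.4]
opening: 0.004
grip_force: 0.0
```

Request:
{"method": "send_rows", "body": {
  "series": [
    [[0,0,0.05],[0,0,0]],
    [[0,0,0.03],[0,0,0]],
    [[0,0,0],[0,0,0]],
    [[0,0,0],[0,0,0]],
    [[0,0,0],[0,0,0]]
  ]
}}

```text
time: 3.85
position: [0.5946, 0.0509, 0.1136]
ee_rot: [0.999, 0.046, 0.0, -0.0]
force: [-1.1, -0.7, 0.0]
opening: 0.007
grip_force: 0.0
```

```bash
python3 -c "
from h import *
w=np.array([.6084,.0534]);ex=np.array([.9956,.0939])
go([*(w-.014*ex),.0935])
p,d=snap('side','s1');cv2.imwrite('pics/c3.png',cv2.resize(p[130:250,210:370,::-1],None,fx=5,fy=5))"
```

```text
pos [0.5946 0.0509 0.1136] yaw 0.0927 rotdown [ 9.e-04  1.e-04 -1.e+00] F [-1.1 -0.7  0. ] t 3.85 | to go m [-0.     -0.0012  0.0201] share [-0.    -0.008  0.134]
```

View pics/c3.png

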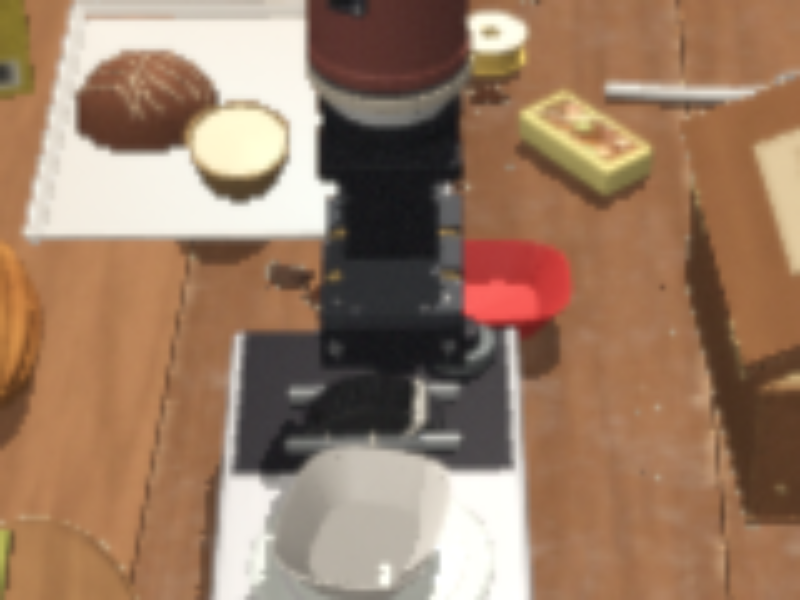

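The side crop shows the gripper above the wheel, its lower black edge at about (390,365), and the index line still on the robot side at (420,405). I'll check where the tip should project.

```bash
python3 -c "
from h import *
p=np.array(robot.get_state()['position'])
for dz in (0,.02,.07,.1): print(dz,(proj('side',p+[0,0,dz])[0]-[210,130])*5)
d=np.load('pics/s1.npz')['d'];C=cloud('side',d)
for u,v in [(390,355),(390,330),(340,350),(450,350),(390,280),(390,200)]: print(u,v,C[130+v//5,210+u//5].round(3))"
```

```text
0 [392.40498244 364.99375665]
0.02 [391.7307574  337.28298534]
0.07 [389.98567173 265.77359258]
0.1 [388.89564539 221.26217649]
390 355 [0.586 0.135 0.19 ]
390 330 [0.585 0.146 0.216]
340 350 [0.612 0.133 0.19 ]
450 350 [0.555 0.132 0.192]
390 280 [0.587 0.12  0.227]
390 200 [0.588 0.103 0.265]
```

The gripper body hides the tip, and the geometry agrees with the projection. I'll go down to contact.

Request:
{"method": "send_rows", "body": {
  "series": [
    [[0,0,0.05],[0,0,0]],
    [[0,0,0.04],[0,0,0]],
    [[0,0,0.02],[0,0,0]],
    [[0,0,0],[0,0,0]],
    [[0,0,0],[0,0,0]]
  ]
}}

```text
time: 4.53
position: [0.5944, 0.0509, 0.0968]
ee_rot: [0.999, 0.046, 0.0, -0.0]
force: [0.3, -0.6, 2.5]
opening: -0.001
grip_force: 1.3
```

Request:
{"method": "send_rows", "body": {
  "series": [
    [[0,0,0.01],[0,0,0]],
    [[0,0,0.01],[0,0,0]],
    [[0,0,0],[0,0,0]],
    [[0,0,0],[0,0,0]],
    [[0,0,0],[0,0,0]]
  ]
}}

```text
time: 5.15
position: [0.5947, 0.0509, 0.0941]
ee_rot: [0.999, 0.046, 0.001, 0.0]
force: [-0.5, -0.1, 5.8]
opening: 0.005
grip_force: 3.1
```

Request:
{"method": "send_rows", "body": {
  "series": [
    [[0.02,0,0.003],[0,0,0]],
    [[0.02,0,0],[0,0,0]],
    [[0.02,0,0],[0,0,0]],
    [[0.02,0,0],[0,0,0]],
    [[0.02,0,0],[0,0,0]]
  ]
}}

```text
time: 5.78
position: [0.6101, 0.0523, 0.094]
ee_rot: [0.999, 0.046, 0.001, -0.0]
force: [0.2, -0.8, 7.9]
opening: 0.005
grip_force: 3.4
```

Request:
{"method": "send_rows", "body": {
  "series": [
    [[0.02,0,0],[0,0,0]],
    [[0.02,0,0],[0,0,0]],
    [[0.02,0,0],[0,0,0]],
    [[0.02,0,0],[0,0,0]],
    [[0.01,0,0],[0,0,0]]
  ]
}}

```text
time: 6.4
position: [0.6235, 0.0537, 0.0938]
ee_rot: [0.999, 0.046, 0.001, -0.0]
force: [0.0, -0.3, 5.7]
opening: 0.005
grip_force: 3.0
```

Request:
{"method": "send_rows", "body": {
  "series": [
    [[0,0,0],[0,0,0]],
    [[0,0,-0.02],[0,0,0]],
    [[0,0,-0.03],[0,0,0]],
    [[0,0,-0.1],[0,0,0]],
    [[0,0,-0.3],[0,0,0]]
  ]
}}

```text
time: 7.02
position: [0.621, 0.0532, 0.1596]
ee_rot: [0.999, 0.046, -0.002, 0.0]
force: [0.4, 1.1, 0.7]
opening: 0.004
grip_force: 0.0
```

Request:
{"method": "send_rows", "body": {
  "series": [
    [[-0.1,0.35,-0.1],[0,0,0]],
    [[-0.1,0.35,0],[0,0,0]],
    [[-0.1,0.1,0],[0,0,0]],
    [[0,0,0],[0,0,0]],
    [[0,0,0],[0,0,0]]
  ]
}}

```text
time: 7.65
position: [0.5893, -0.0682, 0.1759]
ee_rot: [0.999, 0.047, 0.0, -0.0]
force: [0.2, 0.5, -0.2]
opening: 0.003
grip_force: 0.0
```

```bash
python3 -c "
from h import *
go([.5637,-.0125,.125])
p,d=snap('side','s2');q,d=snap('top','t2')
a=cv2.resize(p[180:260,240:330,::-1],(540,480));b=cv2.resize(q[130:200,265:335,::-1],(260,260))
b=cv2.copyMakeBorder(b,0,220,0,0,0);cv2.imwrite('pics/c4.png',np.hstack([a,b]))"
```

```text
pos [ 0.5893 -0.0682  0.1759] yaw 0.0948 rotdown [ 5.e-04  9.e-04 -1.e+00] F [ 0.2  0.5 -0.2] t 7.65 | to go m [-0.0202 -0.0578  0.051 ] share [-0.135 -0.386  0.34 ]
```

View pics/c4.png

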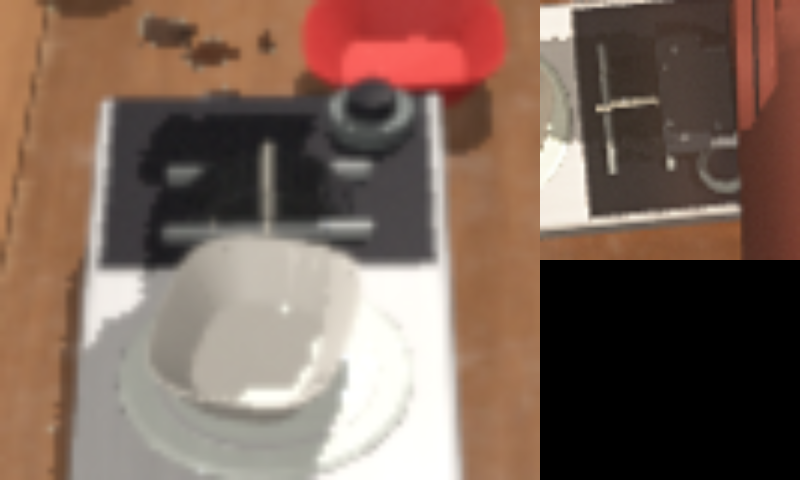

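The index line (left part (267,190), right part (630,103)) now stands at the long ticks at the top, so the wheel is set. Next is the button.

Request:
{"method": "send_rows", "body": {
  "series": [
    [[-0.07,-0.19,0],[0,0,0]],
    [[-0.07,-0.19,0.1],[0,0,0]],
    [[0,0,0.2],[0,0,0]],
    [[0,0,0.1],[0,0,0]],
    [[0,0,0],[0,0,0]]
  ]
}}

```text
time: 8.38
position: [0.5622, -0.0151, 0.1147]
ee_rot: [0.999, 0.047, -0.001, -0.0]
force: [-0.1, -0.3, 1.3]
opening: 0.008
grip_force: 0.0
```

Request:
{"method": "send_rows", "body": {
  "series": [
    [[0,0,0.08],[0,0,0]],
    [[0,0,0.03],[0,0,0]],
    [[0,0,0],[0,0,0]],
    [[0,0,0],[0,0,0]],
    [[0,0,0],[0,0,0]]
  ]
}}

```text
time: 9.0
position: [0.563, -0.0153, 0.0995]
ee_rot: [0.999, 0.046, 0.0, 0.0]
force: [0.3, -0.4, 0.0]
opening: 0.004
grip_force: 0.0
```

```bash
python3 -c "
from h import *
go([.5637,-.0120,.088])"
```

```text
pos [ 0.563  -0.0153  0.0995] yaw 0.0927 rotdown [ 6.e-04 -0.e+00 -1.e+00] F [ 0.3 -0.4  0. ] t 9.0 | to go m [ 0.001  -0.0033  0.0115] share [ 0.007 -0.022  0.077]
```

Request:
{"method": "send_rows", "body": {
  "series": [
    [[0,-0.02,0],[0,0,0]],
    [[0,0,0.025],[0,0,0]],
    [[0,0,0.025],[0,0,0]],
    [[0,0,0.015],[0,0,0]],
    [[0,0,0],[0,0,0]]
  ]
}}

```text
time: 9.62
position: [0.5626, -0.0121, 0.0895]
ee_rot: [0.999, 0.046, 0.0, -0.0]
force: [-0.5, 0.6, 3.7]
opening: 0.007
grip_force: 2.1
```

Request:
{"method": "send_rows", "body": {
  "series": [
    [[0,0,0.01],[0,0,0]],
    [[0,0,0.005],[0,0,0]],
    [[0,0,0],[0,0,0]],
    [[0,0,0],[0,0,0]],
    [[0,0,0],[0,0,0]]
  ]
}}

```text
time: 10.25
position: [0.5627, -0.0121, 0.0883]
ee_rot: [0.999, 0.046, 0.0, 0.0]
force: [-5.1, 2.4, 14.0]
opening: 0.003
grip_force: 7.1
```

Request:
{"method": "send_rows", "body": {
  "series": [
    [[0,0,0.007],[0,0,0]],
    [[0,0,0],[0,0,0]],
    [[0,0,0],[0,0,0]],
    [[0,0,0],[0,0,0]],
    [[0,0,0],[0,0,0]]
  ]
}}

```text
time: 10.88
position: [0.5628, -0.0121, 0.0882]
ee_rot: [0.999, 0.046, 0.0, 0.0]
force: [-9.1, 1.9, 23.1]
opening: 0.005
grip_force: 11.3
```

Request:
{"method": "send_rows", "body": {
  "series": [
    [[0,0,-0.03],[0,0,0]],
    [[0,0,-0.06],[0,0,0]],
    [[0,0,-0.2],[0,0,0]],
    [[0,0,-0.3],[0,0,0]],
    [[0,0,-0.2],[0,0,0]]
  ]
}}

```text
time: 11.5
position: [0.5626, -0.0128, 0.2065]
ee_rot: [0.999, 0.046, 0.0, 0.0]
force: [-0.2, 0.1, -0.7]
opening: 0.007
grip_force: 0.0
```

Request:
{"method": "send_rows", "body": {
  "series": [
    [[0,0.4,0],[0,0,0]],
    [[0,0.4,0],[0,0,0]],
    [[0,0.4,0],[0,0,0]],
    [[0,0.4,0],[0,0,0]],
    [[0,0,0],[0,0,0]]
  ]
}}

```text
time: 12.12
position: [0.5826, -0.2583, 0.2035]
ee_rot: [0.999, 0.042, -0.001, 0.001]
force: [0.0, 0.3, 0.4]
opening: 0.004
grip_force: 0.0
```

```bash
python3 -c "
from h import *
p,d=snap('side','s3');q,d=snap('top','t3');C=cloud('top',d);print(C[172:176,313:317,2].round(4))
a=cv2.resize(p[180:260,240:330,::-1],(450,400));b=cv2.resize(q[125:200,265:335,::-1],(350,375))
b=cv2.copyMakeBorder(b,0,25,0,0,0);cv2.imwrite('pics/c5.png',np.hstack([a,b]))"
```

```text
[[0.0945 0.0942 0.0935 0.0927]
 [0.0952 0.0902 0.0961 0.0934]
 [0.0933 0.0932 0.0945 0.0908]
 [0.0966 0.0919 0.092  0.09  ]]
```

View pics/c5.png

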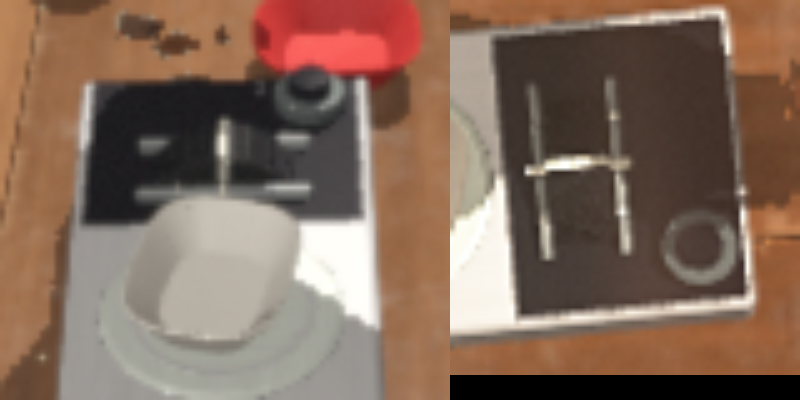

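The index line (right part, (580,163)) is in line with both long ticks. The button at (700,247) is back up at 94 mm, and the dish is where it was.

```bash
python3 -c "
from bench import robot
print(robot.hand_in())"
```

```text
the job is handed in; nothing more can be done
None
```

The job is handed in at about 12 s: the wheel rests one click on with its line at the long top ticks, the start button was pushed to its stop and sprang back, and only the wheel and button were touched.

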